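# Reset a slab roller's hold-down screw

## Task

Reset the hold-down screw of the slab roller at the end away from the crank: first take the glaze jar that stands beside it off the top of the roller and stand it gently on the ware board. Then turn the wing-shaped screw clockwise until it seats, and back it off a quarter turn. Finish still gripping the wing at that setting, so that its lock nut can be tightened, and leave the cup, the bowl and the wooden rib where they are.

Things in the scene. Friction and masses are not known exactly. Their poses are not given: they have to be found in the camera images.
- screw (a joint): turn of the hold-down screw, rad: 0 when fully seated (a hard stop), growing as it is backed off, counter-clockwise seen from above; clockwise tightens. It starts 1.1 to 2.7 rad open, turns with a drag of about 0.1 N m, stays where it is left and rises 0.64 mm per rad (4 mm a turn) as it is backed off
- screw_wing (a point): grip point on the screw's axis, inside its black wing: an upright flat 48 mm long (point x), 12 mm thick (point y), reaching 21 mm below to 15 mm above this point; z up. It turns and rises with the screw. Below are a boss 19 mm wide and a loose lock nut 25 mm wide (top 33 mm below); the tie plate's top is 53 mm below when seated. Grip from above across the 12 mm
- roller_top (a point): middle of the top of the machine's grey steel tie plate, 78 mm (x) by 400 mm (y), 149 mm above the table; z up, y along the plate towards the crank end. The screw to set stands at y -165 mm; its twin at y +165 mm is already set and locked. The crank, y 205 to 310 mm, reaches 185 mm above the table; the bed board below is 420 by 275 mm, top 58 mm high. All fixed to the table
- jar_mid (a point): centre (half-way up) of the glaze jar, closed white plastic with a grey lid, upright: 54 mm wide up to 78 mm from its foot, lid 49 mm wide, 104 mm high in all, about 0.2 to 0.4 kg. It starts on the tie plate 54 to 69 mm from the screw's axis, in the gripper's way; fingers have room on both sides of it across the plate (along x of roller_top)
- ware_board: plain wooden ware board lying fixed on the table on the robot's right, 460 mm (its x) by 160 mm (its y), 18 mm thick; origin at the centre of its underside, z up. A cup and a bowl stand at its two ends, 160 to 180 mm from the middle; its middle is free
- cup: small bisque-clay cup, 68 mm wide, 75 mm high, standing on the nearer (-x) end of the ware board; origin at the centre of its underside
- bowl: small grey stoneware bowl, 100 mm wide, 50 mm high, standing on the farther (+x) end of the ware board; origin at the centre of its underside
- rib: flat dark wooden rib, about 130 x 55 x 6 mm, lying on the bed of the slab roller beyond the roller; origin on its underside
Not all that is in view belongs to the job. Leave any turquoise look-alike of the part that bears jar_mid alone.

How it is judged:
On the way, in this order (a step that is already met when the one before it is completed fails the run):
1. the jar stands upright on the ware board, let go (x of jar_mid in the frame of ware_board between -0.215 and 0.215 m and y of jar_mid in the frame of ware_board between -0.065 and 0.065 m and z of jar_mid in the frame of ware_board between 0.064 and 0.076 m and angle between jar_mid's own z axis and vertical below 0.1 rad and contact force between the fingers and jar below 0.1 N and linear speed of jar below 0.03 m/s), for 0.2 s.
2. the screw is turned home on its seat (value of joint screw below 0.07 rad), for 0.1 s.
At the end, for the whole second after the job is handed in: Jar upright and let go on the ware board (centre 15 mm inside its edges); then the screw seated (within 4 degrees), and now 90 degrees (within 20) back from its seat, still, the fingers gripping its wing (over 5 N, grasp point within 25 mm). Cup, bowl and rib not shifted over 25 mm (value of joint screw between 1.22 and 1.92 rad and velocity of joint screw between -0.05 and 0.05 rad/s and contact force between the fingers and screw above 5 N and distance between the grasp point and screw_wing below 0.025 m and x of jar_mid in the frame of ware_board between -0.215 and 0.215 m and y of jar_mid in the frame of ware_board between -0.065 and 0.065 m and z of jar_mid in the frame of ware_board between 0.064 and 0.076 m and angle between jar_mid's own z axis and vertical below 0.1 rad and contact force between the fingers and jar below 0.1 N); the arm keeps its last pose, push and grip.
It fails at once if the jar is dropped from more than about 13 mm or thrown (contact force between the fingers and jar below 0.05 N and linear speed of jar above 0.5 m/s).
It fails at once if the cup, the bowl or the rib is shifted by more than 25 mm (distance of any of cup, bowl, rib from where it was at the start of the episode above 0.025 m).
It also fails if it takes over 67 s, if anything falls off the work surface, if the arm or the gripper's body presses on something with over 40 N, if the wrist force passes 120 N, or if a joint passes its speed limit or range.

## Robot

A 7-joint arm with a two-finger parallel gripper is mounted at the origin on the work surface. World frame = base frame: x ahead of the robot, y to its left, z up, the work surface at z = 0. Lengths are in m, angles in rad, forces in N, time in s.
With the tool pointing down it reaches from about 0.35 to 0.9 m from the base axis. Payload 7.2 kg.
Tool frame: the origin (TCP) lies between the finger pads; the fingertips stand 25 mm ahead of it and the grasp point (between the pads) lies 6 mm ahead of it; z points along the fingers, y is the direction in which the jaws open and shut (so a half turn about z gives the same grasp; the last joint's range is limited). The gripper opens to 85 mm and grips with 20 to 120 N. Pads are 22 mm wide; open, the fingers measure 114 mm over their backs; the gripper's body (76 mm by 85 mm) begins 54 mm behind the grasp point. The pads swing forward as they close: fully open they stand 13 mm farther back than shut.
Start: joints at [1.087, 0.411, -0.013, 1.596, 0.006, 1.134, -0.082], TCP at [0.252, -0.572, 0.235] pointing down, gripper open.
Joint ranges: [-2.95, 2.95], [-0.29, 1.99], [-1.47, 1.44], [0.14, 2.54], [-1.03, 4.17], [0.13, 1.85], [-2.86, 2.86]. Speed limits (rad/s): [2.39, 2.39, 3.01, 3.01, 3.14, 3.14, 3.14].

## Interface

Orientations are given as a unit quaternion [w, x, y, z].
In Python, from plant import * gives the robot as it stands. The module is installed in compiled form; this text tells all that it offers.
- The arm moves only by the tool arm_command, never from a script. Its argument "commands" is a list of rows, each a list of 4 numbers: the shift along the world's x, y, z in mm, then the turn about the world's z in rad. In form: [[dx, dy, dz, roll], ...]. A call has 1 to 10 rows; each row shifts and turns the pose as measured when the row begins; what a row does not reach is not made up. A row lasts 1/8 s, in which the tool goes at most 62.5 mm and 10.7 degrees, less where a joint would pass 70% of its speed; a pose out of reach is approached as far as the arm can. A call with a gripper value outside its range is refused whole. "hand" is the closure, from 0 (fully open) to 1 (shut), set as the call begins (left out, the last holds). The fingers move at their own pace and stop on an object; "grip_force" is the grip in N (left out, the last holds). Time passes only in rows, so rows that do not move let the fingers close. It gives the time, the measured TCP pose, the force and the opening at its end, in the units of the state.
- observe(): the state, without advancing time (a new reading comes with each control period).
- capture(name): name is "side" or "top" or "wrist"; returns the picture (420x560x3 uint8, blue, green, red); there is no depth.
- camera_params(name): a dict with "K" (3x3 intrinsics, pixels), "extrinsics" (4x4, takes a point from world to camera coordinates). Camera axes: x right, y down, z forward; pixel columns grow to the right and rows downward; lengths in m; the calibration is good to about 2 mm. A picture is of the moment at which its call begins: read the wrist's pose just before it. camera_params takes no time and is no camera call; for the wrist camera it gives the pose at the moment of the call.
- close_job(): hands the job in, once; it reports no verdict.
The state is a dict: "t": time; "q": joint angles; "qvel": joint speeds; "joint_torque": joint torques, N m; "eef_pos": TCP position; "eef_rot": TCP orientation; "contact_force": force on the tool from outside, world axes, zero at the start; "wrist_torque": the same for the moment, N m; "opening": finger opening in m.
Only numpy, scipy, OpenCV 4.12 (cv2) and the standard library are available. Lean on these libraries where they do the work, as an engineer would, in place of code of your own. Each camera call takes 0.05 s, during which the arm holds its last target. There are 200 camera calls.

## Working session

There is one attempt and no reset: what is moved stays moved. The work goes in short steps, Python scripts to look and compute and a tool call to move; the robot and the scene stay as the last step left them, time stands still between calls to the robot, and variables do not carry over. Pictures are saved under pics/ and viewed, about 8 in all and at most 12, crops included, and the job is handed in when it is done.

Besides the shell and the picture viewer there is one more tool, called after "Request:" as name([rows], argument=value, ...), one row to a line, values as JSON. arm_command: Moves the arm, as the interface text tells. Its arguments: {"type":"object","properties":{"commands":{"type":"array","items":{"type":"array","items":{"type":"number"}}},"hand":{"type":"number"},"grip_force":{"type":"number"}},"required":["commands"]}

```bash
mkdir -p pics; cat > h.py <<'E'
from plant import *
import numpy as np, cv2
def ray(cp,u,v):
    K=np.array(cp["K"]);E=np.array(cp["extrinsics"]);R=E[:3,:3];t=E[:3,3]
    return -R.T@t, R.T@np.linalg.solve(K,[u,v,1.])
def onz(cp,u,v,z):
    o,d=ray(cp,u,v); return o+d*(z-o[2])/d[2]
def proj(cp,p):
    E=np.array(cp["extrinsics"]);c=np.array(cp["K"])@(E[:3,:3]@np.array(p)+E[:3,3]);return c[:2]/c[2]
E
python3 - <<'E'
from h import *
np.set_printoptions(precision=3,suppress=True)
s=observe();print(s["t"],s["eef_pos"],s["eef_rot"],s["opening"])
for n in("top","side","wrist"):
    cp=camera_params(n);im=capture(n);cv2.imwrite(f"pics/{n}0.png",im)
    print(n,np.array(cp["K"]),np.array(cp["extrinsics"]))
E
```

```text
0.0 [ 0.252 -0.571  0.234] [-0.001  0.978  0.206 -0.   ] 0.08537892177983931
top [[477.083   0.    278.076]
 [  0.    477.083 203.368]
 [  0.      0.      1.   ]] [[-0.011 -1.    -0.002 -0.08 ]
 [-0.991  0.011 -0.136  0.538]
 [ 0.136  0.    -0.991  1.212]
 [ 0.     0.     0.     1.   ]]
side [[516.656   0.    277.136]
 [  0.    516.656 201.935]
 [  0.      0.      1.   ]] [[-0.802 -0.597  0.02   0.346]
 [-0.416  0.535 -0.735  0.387]
 [ 0.428 -0.598 -0.677  0.787]
 [ 0.     0.     0.     1.   ]]
wrist [[291.631   0.    278.897]
 [  0.    291.631 209.93 ]
 [  0.      0.      1.   ]] [[ 0.404 -0.915 -0.002 -0.623]
 [-0.871 -0.385  0.306 -0.04 ]
 [-0.281 -0.122 -0.952  0.381]
 [ 0.     0.     0.     1.   ]]
```

View pics/top0.png

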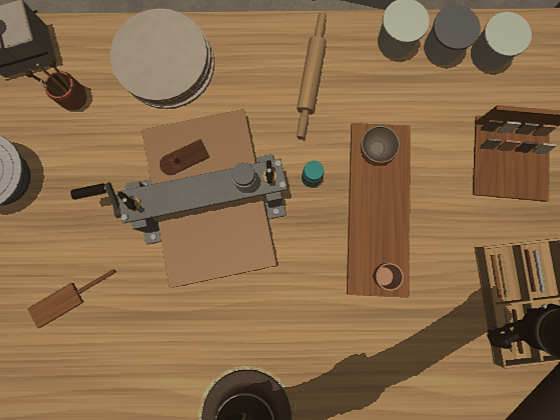

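View pics/side0.png

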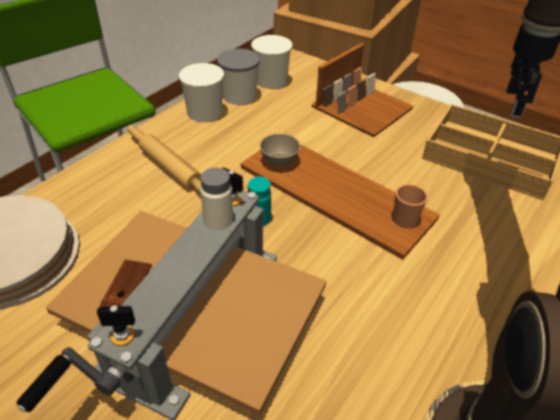

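The top view shows the white jar with a grey lid on the plate at about (245,177). The target screw is at about (270,172), its twin at (130,200), and the turquoise decoy at (313,174). The ware board spans (350..410, 123..297), with the bowl at (380,145) and the cup at (389,277). Things I could mistake for the jar are the turquoise jar and the crocks at (405,20), (455,27) and (508,33). For the screw it is the twin. I'll check my choice in an enlarged crop.

```bash
python3 - <<'E'
from h import *
np.set_printoptions(precision=3,suppress=True)
im=cv2.imread("pics/top0.png");s=cv2.imread("pics/side0.png")
a=cv2.resize(im[140:230,210:330],None,fx=5,fy=5,interpolation=cv2.INTER_CUBIC)[:, :600]
cv2.imwrite("pics/crop.png",a)
cp=camera_params("top")
for n,u,v,z in [("lid",243,175,.253),("wing",270,172,.21),("twin",130,200,.21),("pl1",118,190,.149),("bd c1",351,124,.018),("c2",410,125,.018),("c3",409,296,.018),("c4",348,293,.018),("bowl",380,144,.06),("cup",389,275,.09),("turq",313,170,.1)]:
    print(n,onz(cp,u,v,z))
E
```

```text
lid [ 0.57  -0.01   0.253]
wing [ 0.585 -0.068  0.21 ]
twin [0.525 0.248 0.21 ]
pl1 [0.558 0.296 0.149]
bd c1 [ 0.755 -0.286  0.018]
c2 [ 0.75  -0.447  0.018]
c3 [ 0.294 -0.422  0.018]
c4 [ 0.303 -0.264  0.018]
bowl [ 0.687 -0.354  0.06 ]
cup [ 0.349 -0.356  0.09 ]
turq [ 0.612 -0.174  0.1  ]
```

View pics/crop.png

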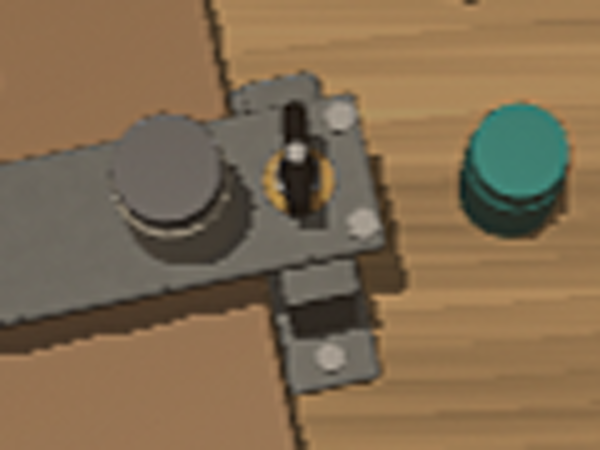

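The crop confirms the choice: the grey lid is centred at about (243.2,173.4) and the black wing with its brass nut at (269.6,171.6). The lid-to-screw distance of 60 mm fits the 54–69 mm given. I'll lift and go above the jar.

Request:
arm_command([
  [0,0,50,0],
  [0,0,50,0],
  [22,40,20,0.15],
  [22,40,0,0.15],
  [22,40,0,0.15],
  [22,40,0,0.15],
  [22,40,0,0.15],
  [22,40,0,0.15],
  [22,40,0,0.15],
  [22,40,0,0.15],
], hand=0, grip_force=40)

```text
t: 1.4
eef_pos: [0.4283, -0.2426, 0.3546]
eef_rot: [-0.001, 0.68, 0.733, -0.004]
contact_force: [1.0, -0.1, -0.3]
opening: 0.0854
```

Request:
arm_command([
  [22,40,0,0.12],
  [22,40,0,0],
  [22,40,0,0],
  [22,40,0,0],
  [22,40,0,0],
  [0,0,0,0],
])

```text
t: 2.15
eef_pos: [0.541, -0.032, 0.3538]
eef_rot: [-0.001, 0.63, 0.776, -0.003]
contact_force: [-0.2, -0.4, -0.1]
opening: 0.0853
```

```bash
cat > look.py <<'E'
from h import *
import sys
np.set_printoptions(precision=4,suppress=True)
s=observe();q=s["eef_rot"];cp=camera_params("wrist");im=capture("wrist");cv2.imwrite(f"pics/{sys.argv[1]}.png",im)
y=2*np.arctan2(q[2],q[1])-np.pi/2
print(s["t"],s["eef_pos"],"jaw deg",np.degrees(y),"q",np.array(s["q"]),"F",np.array(s["contact_force"]),"T",np.array(s["wrist_torque"]),s["opening"])
import pickle;pickle.dump(cp,open(f"pics/{sys.argv[1]}.pkl","wb"))
E
python3 look.py w1
```

```text
2.15 [ 0.541  -0.032   0.3538] jaw deg 11.859905400468328 q [ 0.4291  0.2427 -0.5681  1.5874  0.1356  1.3572  0.0517] F [-0.204  -0.3852 -0.1127] T [ 0.0335 -0.0034  0.0166] 0.08527121335314292
```

View pics/w1.png

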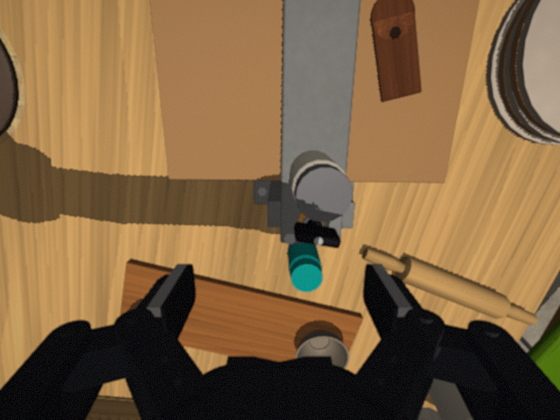

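The wrist view shows the grey lid centred at (323,190) and the black wing from (297,227) to (341,240). The turquoise decoy is beyond them at (305,268).

```bash
python3 - <<'E'
from h import *
import pickle
np.set_printoptions(precision=4,suppress=True)
cp=pickle.load(open("pics/w1.pkl","rb"));ct=camera_params("top")
im=cv2.imread("pics/w1.png")
print("lid",onz(cp,323,190,.253),onz(ct,243.2,173.4,.253))
for p in [(296,229),(341,240),(319,240)]:print(onz(cp,*p,.217))
print(onz(ct,268.6,161,.217),onz(ct,270.6,182.4,.217),onz(ct,269.2,170.4,.22))
a=cv2.resize(im[150:280,250:400],None,fx=5,fy=5,interpolation=cv2.INTER_CUBIC);cv2.imwrite("pics/c1.png",a[:600,:750])
E
```

```text
lid [ 0.5724 -0.0047  0.253 ] [ 0.5739 -0.0106  0.253 ]
[ 0.5629 -0.0576  0.217 ]
[ 0.6109 -0.0598  0.217 ]
[ 0.5888 -0.0645  0.217 ]
[ 0.6092 -0.0655  0.217 ] [ 0.5599 -0.0696  0.217 ] [ 0.5868 -0.0667  0.22  ]
```

View pics/c1.png

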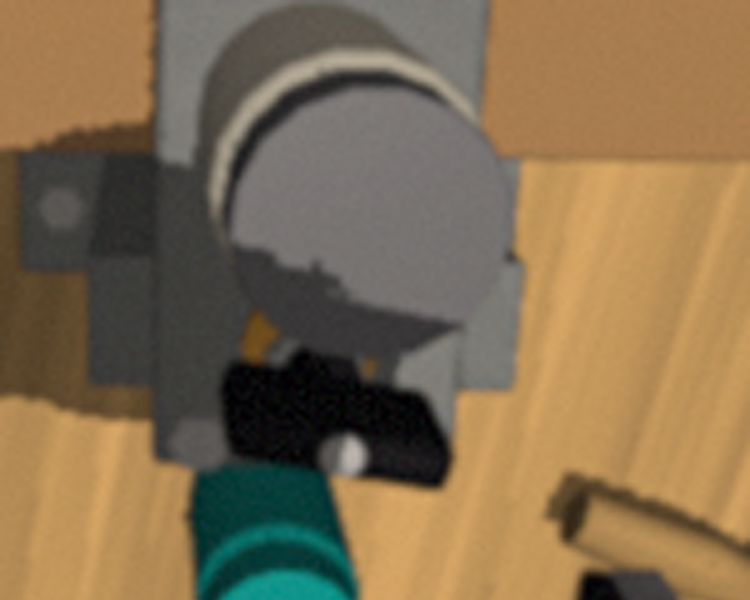

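Jar axis is about (0.573,-0.009) and screw axis about (0.587,-0.066), with both views agreeing within 3 mm. Now I'll descend over the jar and grip.

Request:
arm_command([
  [16,12,0,0],
  [16,12,0,0],
  [0,0,0,0],
  [0,0,0,0],
])

```text
t: 2.7
eef_pos: [0.5742, -0.0119, 0.3531]
eef_rot: [-0.001, 0.633, 0.774, -0.005]
contact_force: [1.2, 0.3, -0.1]
opening: 0.0856
```

```bash
python3 look.py w2; python3 - <<'E'
from h import *
import pickle
cp=pickle.load(open("pics/w2.pkl","rb"))
print("lid centre expected px",proj(cp,[.573,-.009,.253]),"edges",proj(cp,[.597,-.004,.253]),proj(cp,[.549,-.014,.253]))
im=cv2.imread("pics/w2.png");cv2.circle(im,tuple(int(x) for x in proj(cp,[.573,-.009,.253])),3,(0,0,255),-1);cv2.imwrite("pics/w2m.png",im[80:380,100:500])
E
```

```text
2.7 [ 0.5742 -0.0119  0.3531] jaw deg 11.458314393826534 q [ 0.3682  0.3072 -0.5702  1.5119  0.1718  1.3806 -0.0148] F [ 1.2478  0.3483 -0.1316] T [ 0.0172 -0.0353 -0.0117] 0.0856278808890449
lid centre expected px [279.53319095 209.11405664] edges [307.99034872 209.04540367] [251.13168744 209.18257535]
```

View pics/w2m.png

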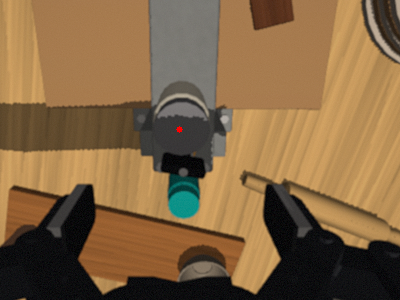

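The predicted lid centre falls on the lid in the picture, at crop (181,130). Descending.

Request:
arm_command([
  [-1,2,-40,0],
  [0,1,-40,0],
  [0,0,-32,0],
  [0,0,-20,0],
  [0,0,0,0],
])

```text
t: 3.38
eef_pos: [0.572, -0.0118, 0.219]
eef_rot: [0.001, 0.635, 0.773, -0.005]
contact_force: [0.1, -0.4, 0.4]
opening: 0.0857
```

Request:
arm_command([
  [0,0,0,0],
  [0,0,0,0],
  [0,0,0,0],
  [0,0,0,0],
  [0,0,0,0],
  [0,0,0,0],
], hand=1, grip_force=40)

```text
t: 4.12
eef_pos: [0.5729, -0.0122, 0.2219]
eef_rot: [0.002, 0.635, 0.773, -0.004]
contact_force: [-0.3, -0.1, -2.6]
opening: 0.0521
```

Request:
arm_command([
  [0,0,15,0],
  [0,0,30,0],
  [0,0,40,0],
  [0,0,20,0],
  [-2,-20,0,0],
  [-5,-35,0,0],
  [-5,-35,0,0],
  [-5,-35,0,0],
  [-5,-35,0,0],
  [-5,-35,0,0],
])

```text
t: 5.38
eef_pos: [0.5455, -0.207, 0.3414]
eef_rot: [0.005, 0.631, 0.776, -0.001]
contact_force: [-0.3, -0.1, -3.1]
opening: 0.0515
```

Request:
arm_command([
  [-5,-35,0,0],
  [-5,-35,0,0],
  [-5,-35,0,0],
  [-3,-25,0,0],
  [-2,-15,0,0],
  [0,0,0,0],
  [0,0,0,0],
])

```text
t: 6.25
eef_pos: [0.5242, -0.3577, 0.3475]
eef_rot: [0.007, 0.632, 0.775, 0.0]
contact_force: [-0.1, -0.0, -2.6]
opening: 0.0518
```

```bash
python3 look.py w3; python3 - <<'E'
from h import *
cv2.imwrite("pics/s3.png",capture("side"))
E
```

```text
6.25 [ 0.5242 -0.3577  0.3475] jaw deg 11.641573319135711 q [ 0.8127  0.3862 -0.417   1.3971  0.1593  1.3765  0.5976] F [-0.0872 -0.0434 -2.5585] T [ 0.0341  0.0432 -0.0238] 0.051769042920672324
```

View pics/s3.png

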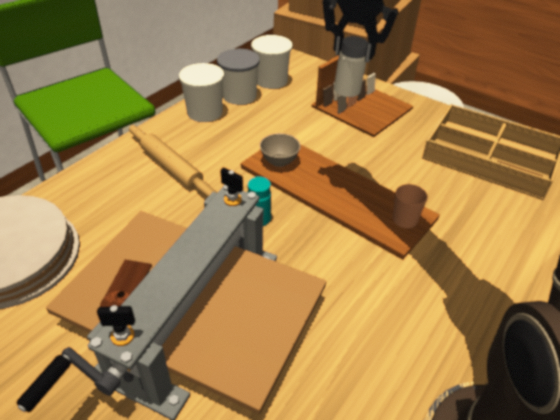

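The jar is held upright above the free middle of the board. Lowering.

Request:
arm_command([
  [0,0,-40,0],
  [0,0,-45,0],
  [0,0,-45,0],
  [0,0,-45,0],
  [0,0,-35,0],
  [0,0,-15,0],
  [0,0,0,0],
])

```text
t: 7.22
eef_pos: [0.5277, -0.3507, 0.12]
eef_rot: [0.01, 0.628, 0.778, 0.002]
contact_force: [-0.1, 1.0, -2.4]
opening: 0.052
```

Request:
arm_command([
  [0,0,-10,0],
  [0,0,-8,0],
  [0,0,-4,0],
  [0,0,0,0],
])

```text
t: 7.72
eef_pos: [0.5299, -0.3517, 0.1006]
eef_rot: [0.013, 0.628, 0.778, 0.002]
contact_force: [0.1, 0.3, -3.1]
opening: 0.0519
```

Request:
arm_command([
  [0,0,-4,0],
  [0,0,-3,0],
  [0,0,0,0],
])

```text
t: 8.1
eef_pos: [0.5302, -0.352, 0.0937]
eef_rot: [0.014, 0.628, 0.778, 0.002]
contact_force: [-0.3, -0.2, -1.7]
opening: 0.052
```

Request:
arm_command([
  [0,0,-2,0],
  [0,0,0,0],
])

```text
t: 8.35
eef_pos: [0.5302, -0.352, 0.0916]
eef_rot: [0.014, 0.628, 0.778, 0.002]
contact_force: [0.1, -0.3, -2.4]
opening: 0.0518
```

Request:
arm_command([
  [0,0,-2,0],
  [0,0,0,0],
])

```text
t: 8.6
eef_pos: [0.5309, -0.353, 0.0914]
eef_rot: [0.015, 0.628, 0.778, 0.002]
contact_force: [-0.8, -0.8, -3.0]
opening: 0.0521
```

Request:
arm_command([
  [0,0,-2,0],
  [0,0,0,0],
])

```text
t: 8.85
eef_pos: [0.5315, -0.3541, 0.0913]
eef_rot: [0.016, 0.628, 0.778, 0.001]
contact_force: [-0.4, 1.1, -1.7]
opening: 0.0517
```

Request:
arm_command([
  [0,0,-4,0],
  [0,0,0,0],
])

```text
t: 9.1
eef_pos: [0.5335, -0.3552, 0.0908]
eef_rot: [0.019, 0.628, 0.778, 0.001]
contact_force: [-0.4, -1.1, -3.4]
opening: 0.0521
```

```bash
python3 look.py w4; python3 - <<'E'
from h import *
cv2.imwrite("pics/s4.png",capture("side")[30:300,200:460]);print(observe()["qvel"])
a=cv2.imread("pics/s4.png");cv2.imwrite("pics/s4.png",cv2.resize(a[:,:],None,fx=2.2,fy=2.2))
E
```

```text
9.1 [ 0.5335 -0.3552  0.0908] jaw deg 12.130993821295455 q [ 0.7726  0.5951 -0.3719  1.7059  0.2813  0.8539  0.4924] F [-0.3512 -1.0759 -3.4356] T [-0.0185  0.0248  0.0159] 0.052149139067898906
[-0.00149553  0.00321089  0.00253858 -0.00381063  0.00354454 -0.00075463
  0.00071954]
```

View pics/s4.png

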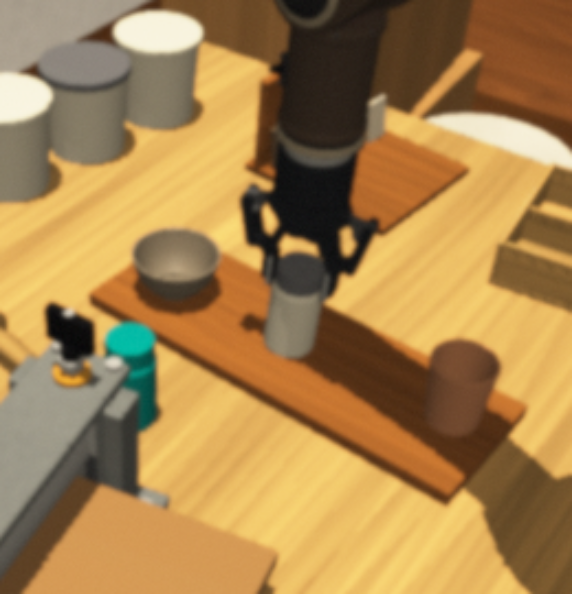

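The jar's foot is at the board: z stopped at 0.091, which is the computed contact height, even though the force reading didn't change clearly. The board is free around it. Releasing.

Request:
arm_command([
  [0,0,0,0],
  [0,0,0,0],
  [0,0,0,0],
  [0,0,0,0],
  [0,0,0,0],
  [0,0,0,0],
], hand=0)

```text
t: 9.95
eef_pos: [0.5339, -0.3547, 0.0893]
eef_rot: [0.019, 0.628, 0.778, 0.002]
contact_force: [-0.1, 0.1, 0.3]
opening: 0.0855
```

Request:
arm_command([
  [0,0,15,0],
  [0,0,30,0],
  [0,0,50,0],
  [0,0,50,0],
  [0,0,50,0],
  [0,0,50,0],
  [0,0,0,0],
])

```text
t: 10.82
eef_pos: [0.5329, -0.353, 0.3495]
eef_rot: [0.021, 0.628, 0.778, 0.003]
contact_force: [0.1, 0.3, -0.3]
opening: 0.0852
```

```bash
python3 look.py w5; python3 - <<'E'
from h import *
import pickle
cp=pickle.load(open("pics/w5.pkl","rb"));im=cv2.imread("pics/w5.png")
print(proj(cp,[.532,-.355,.122]))
t=capture("top");cv2.imwrite("pics/t5.png",t);cv2.imwrite("pics/v5.png",np.hstack([cv2.resize(im[60:360,100:460],(400,333)),cv2.resize(t[110:310,220:460],(400,333))]))
E
```

```text
10.825 [ 0.5329 -0.353   0.3495] jaw deg 12.242617836094603 q [ 0.808   0.3767 -0.4253  1.4076  0.1626  1.3477  0.5934] F [ 0.0774  0.2676 -0.3389] T [0.0229 0.0486 0.0288] 0.08517986061008337
[272.40568276 177.71752481]
```

View pics/v5.png

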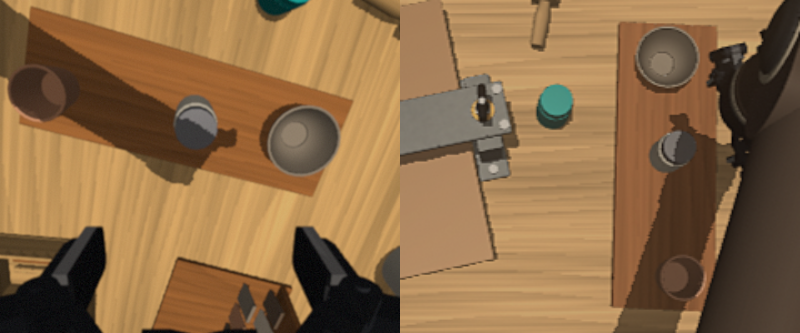

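The jar stands upright on the board, with its lid at about (194,128) in the left panel, as predicted. The cup and bowl look untouched. Now I'll go above the screw and turn the jaws across the wing.

Request:
arm_command([
  [6,32,0,0.16],
  [6,32,0,0.16],
  [6,32,0,0.16],
  [6,32,0,0.16],
  [6,32,0,0.16],
  [6,32,0,0.16],
  [6,32,0,0.16],
  [6,32,0,0.16],
  [6,32,0,0.16],
  [0,0,0,0],
])

```text
t: 12.18
eef_pos: [0.5777, -0.0551, 0.3307]
eef_rot: [0.001, -0.065, 0.998, 0.011]
contact_force: [-0.6, -0.5, -0.1]
opening: 0.0855
```

```bash
python3 look.py w6; python3 - <<'E'
from h import *
import pickle
np.set_printoptions(precision=4,suppress=True)
cp=pickle.load(open("pics/w6.pkl","rb"));im=cv2.imread("pics/w6.png")
u,v=proj(cp,[.587,-.066,.21]);print(u,v)
u,v=int(u),int(v);c=im[v-70:v+70,u-70:u+70];cv2.imwrite("pics/c6.png",cv2.resize(c,None,fx=4,fy=4,interpolation=cv2.INTER_CUBIC));print("origin",u-70,v-70)
for n,i,k,uv in(("w",im,cp,(u,v)),("t",cv2.imread("pics/t5.png"),camera_params("top"),proj(camera_params("top"),[.587,-.066,.21]))):
    m=(i.max(2)<45).astype(np.uint8);N,l,st,ce=cv2.connectedComponentsWithStats(m)
    for j in range(1,N):
        if np.hypot(*(ce[j]-uv))<45 and st[j,4]>15:
            r=cv2.minAreaRect(np.argwhere(l==j)[:,::-1].astype(np.float32));print(n,st[j],ce[j],r)
            b=cv2.boxPoints(r);P=np.array([onz(k,*p,.217)[:2] for p in b]);print(P)
E
```

```text
12.175 [ 0.5777 -0.0551  0.3307] jaw deg 97.48838944342407 q [ 0.6226  0.3777 -0.8117  1.5299  0.255   1.3483  1.4925] F [-0.5625 -0.484  -0.0743] T [-0.0555 -0.0037  0.0044] 0.0854609442857273
261.7208121245829 212.53402993878942
origin 191 142
w [256 184  17  54 575] [263.1548 208.8104] ((264.0, 210.5), (53.0, 16.0), 90.0)
[[ 0.5588 -0.074 ]
 [ 0.557  -0.06  ]
 [ 0.6076 -0.0537]
 [ 0.6094 -0.0686]]
t [267 161   5   7  16] [268.5625 164.    ] ((269.0, 164.0), (4.0, 6.0), 0.0)
[[ 0.5953 -0.0618]
 [ 0.6092 -0.0619]
 [ 0.6091 -0.0709]
 [ 0.5952 -0.0708]]
t [266 171   7  12  40] [269.225 176.475] ((269.0, 176.5), (11.0, 6.0), 90.0)
[[ 0.5862 -0.0594]
 [ 0.586  -0.073 ]
 [ 0.5608 -0.0727]
 [ 0.5609 -0.0592]]
```

View pics/c6.png

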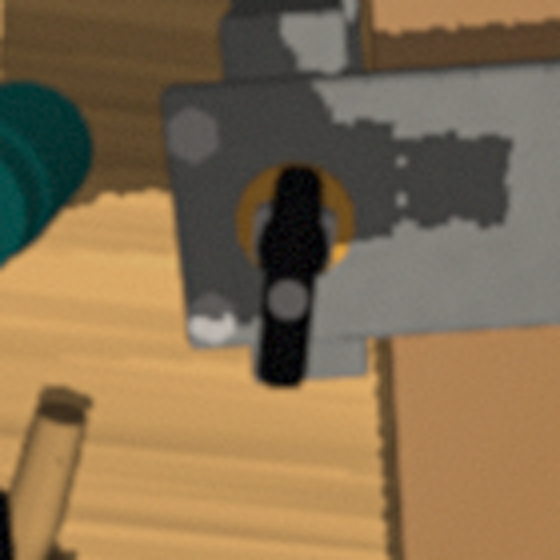

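The wing runs from crop (299,170) to (281,384), with its axis dot at (288,300), which is pixel (263,217). It stands clear, and the old jar spot is empty.

```bash
python3 - <<'E'
from h import *
import pickle
cp=pickle.load(open("pics/w6.pkl","rb"))
f=lambda x,y:(191+x/4,142+y/4)
print("axis",onz(cp,*f(288,300),.219))
a=onz(cp,*f(299,170),.21);b=onz(cp,*f(281,384),.21);d=b-a;print(a,b,np.degrees(np.arctan2(d[1],d[0])))
E
```

```text
axis [ 0.58808199 -0.06440679  0.219     ]
[ 0.5597882  -0.06538974  0.21      ] [ 0.61285538 -0.06353272  0.21      ] 2.00417272718304
```

Request:
arm_command([
  [10,-10,0,-0.06],
  [0,0,0,0],
  [0,0,-40,0],
  [0,0,-30,0],
  [0,0,0,0],
])

```text
t: 12.85
eef_pos: [0.585, -0.0721, 0.2564]
eef_rot: [-0.001, -0.029, 1.0, 0.01]
contact_force: [-0.4, -0.2, -0.5]
opening: 0.0855
```

Request:
arm_command([
  [3,7,-18,0],
  [0,0,-18,0],
  [0,0,-8,0],
  [0,0,0,0],
])

```text
t: 13.35
eef_pos: [0.5888, -0.0647, 0.2117]
eef_rot: [-0.0, -0.029, 1.0, 0.01]
contact_force: [0.2, -0.1, 1.1]
opening: 0.0855
```

Request:
arm_command([
  [0,0,0,0],
  [0,0,0,0],
  [0,0,0,0],
  [0,0,0,0],
  [0,0,0,0],
  [0,0,0,0],
  [0,0,0,0],
], hand=1, grip_force=40)

```text
t: 14.22
eef_pos: [0.5898, -0.0658, 0.2134]
eef_rot: [0.001, -0.028, 1.0, 0.009]
contact_force: [-0.1, -0.3, 0.3]
opening: 0.0108
```

```bash
python3 look.py w7
```

```text
14.225 [ 0.5898 -0.0658  0.2134] jaw deg 93.21943042839516 q [ 0.5842  0.4834 -0.753   1.6645  0.3398  1.1305  1.3702] F [-0.1066 -0.2879  0.2863] T [-0.2406 -0.015   0.0689] 0.010753068568765463
```

Opening 10.8 mm, so the wing is gripped. Turning clockwise.

Request:
arm_command([
  [-1,0,0,-0.12],
  [0,0,0,-0.12],
  [0,0,0,-0.12],
  [0,0,0,-0.12],
  [0,0,0,-0.12],
  [0,0,0,0],
])

```text
t: 15.02
eef_pos: [0.5895, -0.0668, 0.213]
eef_rot: [0.005, 0.277, 0.961, 0.007]
contact_force: [-0.3, -1.3, 0.2]
opening: 0.0107
```

```bash
cat > st.py <<'E'
from plant import *
import numpy as np
np.set_printoptions(precision=4,suppress=True)
s=observe();q=s["eef_rot"]
print(s["t"],np.array(s["eef_pos"]),"jaw",round(np.degrees((2*np.arctan2(q[2],q[1])-np.pi/2)),1),"q7",s["q"][6],"F",np.array(s["contact_force"]),"T",np.array(s["wrist_torque"]),s["opening"],"qx,w",q[0],q[3])
E
python3 st.py
```

```text
15.025 [ 0.5895 -0.0668  0.213 ] jaw 57.8 q7 0.811400988504879 F [-0.2949 -1.2684  0.1849] T [-0.3126 -0.0257 -0.0633] 0.010660347016222545 qx,w 0.00461107787000166 0.007317800973902299
```

Request:
arm_command([
  [0,0,0,-0.12],
  [0,0,0,-0.12],
  [0,0,0,-0.12],
  [0,0,0,-0.12],
  [0,0,0,0],
])

```text
t: 15.65
eef_pos: [0.589, -0.0674, 0.2127]
eef_rot: [0.006, 0.497, 0.868, 0.005]
contact_force: [0.2, -1.9, -0.0]
opening: 0.0103
```

```bash
python3 st.py
```

```text
15.65 [ 0.589  -0.0674  0.2127] jaw 30.4 q7 0.37035504982218337 F [ 0.202  -1.9444 -0.0414] T [-0.2508  0.0098 -0.0593] 0.010331119111246376 qx,w 0.0055985858144227425 0.005358899769010891
```

Request:
arm_command([
  [0,0,0,-0.1],
  [0,0,0,-0.1],
  [0,0,0,0],
])

```text
t: 16.02
eef_pos: [0.5887, -0.0676, 0.2126]
eef_rot: [0.006, 0.577, 0.816, 0.004]
contact_force: [-0.4, -1.4, 0.8]
opening: 0.0106
```

```bash
python3 st.py
```

```text
16.025 [ 0.5887 -0.0676  0.2126] jaw 19.5 q7 0.19325990383374944 F [-0.4351 -1.3969  0.8132] T [-0.2851  0.0501 -0.1211] 0.01056417247576861 qx,w 0.0057448518160870135 0.004446465203528783
```

Request:
arm_command([
  [0,0,0,-0.1],
  [0,0,0,-0.1],
  [0,0,0,0],
])

```text
t: 16.4
eef_pos: [0.5884, -0.0676, 0.2125]
eef_rot: [0.006, 0.652, 0.758, 0.004]
contact_force: [-0.9, -1.7, 0.7]
opening: 0.0108
```

```bash
python3 st.py
```

```text
16.4 [ 0.5884 -0.0676  0.2125] jaw 8.6 q7 0.01705371996925269 F [-0.8748 -1.7067  0.6605] T [-0.3073  0.0459 -0.0898] 0.010819418644735703 qx,w 0.005796696901000965 0.003580424314689072
```

Request:
arm_command([
  [0,0,0,-0.1],
  [0,0,0,-0.1],
  [0,0,0,0],
])

```text
t: 16.77
eef_pos: [0.5881, -0.0677, 0.2124]
eef_rot: [0.006, 0.72, 0.693, 0.003]
contact_force: [-0.7, -1.9, 0.7]
opening: 0.0104
```

```bash
python3 st.py
```

```text
16.775 [ 0.5881 -0.0677  0.2124] jaw -2.2 q7 -0.1585942953220478 F [-0.6966 -1.9069  0.7051] T [-0.3291  0.1372 -0.08  ] 0.01042851114426141 qx,w 0.005785630770019279 0.0026917976249588174
```

Request:
arm_command([
  [0,0,0,-0.1],
  [0,0,0,-0.1],
  [0,0,0,0],
])

```text
t: 17.15
eef_pos: [0.5877, -0.0676, 0.2122]
eef_rot: [0.006, 0.782, 0.623, 0.002]
contact_force: [-0.8, -1.5, 1.3]
opening: 0.0107
```

```bash
python3 st.py
```

```text
17.15 [ 0.5877 -0.0676  0.2122] jaw -13.0 q7 -0.3339748200049494 F [-0.7707 -1.5416  1.2945] T [-0.3246  0.1385 -0.0679] 0.010666083650211064 qx,w 0.005679073368584834 0.0017990218603325277
```

Request:
arm_command([
  [0,0,0,-0.1],
  [0,0,0,-0.1],
  [0,0,0,0],
])

```text
t: 17.52
eef_pos: [0.5875, -0.0675, 0.2121]
eef_rot: [0.006, 0.837, 0.547, 0.001]
contact_force: [-0.6, -2.5, 1.6]
opening: 0.0102
```

```bash
python3 st.py
```

```text
17.525 [ 0.5875 -0.0675  0.2121] jaw -23.7 q7 -0.5089369178961584 F [-0.5725 -2.4611  1.5645] T [-0.3925  0.2027 -0.091 ] 0.010166065357557026 qx,w 0.005550941489420631 0.0009424016741762425
```

Request:
arm_command([
  [0,0,0,-0.1],
  [0,0,0,-0.1],
  [0,0,0,0],
])

```text
t: 17.9
eef_pos: [0.5872, -0.0674, 0.212]
eef_rot: [0.005, 0.885, 0.466, 0.0]
contact_force: [-1.7, -0.9, 0.6]
opening: 0.0106
```

```bash
python3 st.py
```

```text
17.9 [ 0.5872 -0.0674  0.212 ] jaw -34.5 q7 -0.68359188163685 F [-1.7137 -0.8826  0.6275] T [-0.3949  0.2118 -0.0594] 0.010636935800501577 qx,w 0.00534291727475856 0.00010503033531989945
```

Request:
arm_command([
  [0,0,0,-0.1],
  [0,0,0,-0.1],
  [0,0,0,0],
])

```text
t: 18.27
eef_pos: [0.5869, -0.0672, 0.2119]
eef_rot: [0.005, 0.925, 0.381, -0.001]
contact_force: [-1.6, -0.7, 1.3]
opening: 0.0107
```

```bash
python3 st.py
```

```text
18.275 [ 0.5869 -0.0672  0.2119] jaw -45.2 q7 -0.8579040281176255 F [-1.6014 -0.6655  1.2951] T [-0.3949  0.2188 -0.0774] 0.010672400681518203 qx,w 0.005084527614913014 -0.0006536145324164926
```

Request:
arm_command([
  [0,0,0,-0.1],
  [0,0,0,-0.1],
  [0,0,0,0],
])

```text
t: 18.65
eef_pos: [0.5867, -0.067, 0.2117]
eef_rot: [0.005, 0.956, 0.293, -0.001]
contact_force: [-0.3, -1.1, 1.6]
opening: 0.01
```

```bash
python3 st.py
```

```text
18.65 [ 0.5867 -0.067   0.2117] jaw -56.0 q7 -1.0317962510429919 F [-0.3254 -1.1     1.5857] T [-0.3372  0.1768 -0.0574] 0.010039446642388383 qx,w 0.004781221228574615 -0.0013408912870216908
```

Request:
arm_command([
  [0,0,0,-0.08],
  [0,0,0,0],
])

```text
t: 18.9
eef_pos: [0.5867, -0.0669, 0.2117]
eef_rot: [0.005, 0.966, 0.26, -0.002]
contact_force: [-1.6, -1.9, 0.7]
opening: 0.0109
```

```bash
python3 st.py
```

```text
18.9 [ 0.5867 -0.0669  0.2117] jaw -59.9 q7 -1.0959989326072754 F [-1.5599 -1.886   0.6835] T [-0.4551  0.2504  0.5958] 0.010919779463465108 qx,w 0.004944151945477501 -0.0016429382178916015
```

Request:
arm_command([
  [0,0,0,-0.08],
  [0,0,0,0],
])

```text
t: 19.15
eef_pos: [0.5866, -0.0668, 0.2117]
eef_rot: [0.005, 0.974, 0.227, -0.002]
contact_force: [-1.6, -2.3, 0.9]
opening: 0.0105
```

```bash
python3 st.py
```

```text
19.15 [ 0.5866 -0.0668  0.2117] jaw -63.8 q7 -1.1597711316519437 F [-1.5905 -2.2562  0.8625] T [-0.5465  0.3803  1.2965] 0.01046335754997429 qx,w 0.005391176139729825 -0.0020716648617236594
```

Torque rose from about 0 to 0.6 and then 1.3 N m over the last 8°, so the screw is on its hard stop. That puts the seat at a jaw angle of about -56.5°, after about 2.61 rad of travel. Next I back off to a jaw angle of about +33.5°.

Request:
arm_command([
  [0,0,0,0.12],
  [0,0,0,0.12],
  [0,0,0,0.12],
  [0,0,0,0.12],
  [0,0,0,0.12],
  [0,0,0,0.12],
  [0,0,0,0.12],
  [0,0,0,0.12],
  [0,0,0,0.12],
  [0,0,0,0],
])

```text
t: 20.4
eef_pos: [0.5882, -0.0677, 0.2124]
eef_rot: [0.005, 0.695, 0.719, 0.004]
contact_force: [-1.1, -1.1, 0.7]
opening: 0.0105
```

```bash
python3 st.py
```

```text
20.4 [ 0.5882 -0.0677  0.2124] jaw 2.0 q7 -0.08807689251914155 F [-1.1105 -1.0702  0.653 ] T [-0.137   0.3331  0.149 ] 0.010474840007631079 qx,w 0.00479251613200911 0.004015797471398346
```

Request:
arm_command([
  [0,0,0,0.12],
  [0,0,0,0.12],
  [0,0,0,0.12],
  [0,0,0,0.12],
  [0,0,0,0.05],
  [0,0,0,0],
  [0,0,0,0],
  [0,0,0,0],
])

```text
t: 21.4
eef_pos: [0.5891, -0.0674, 0.2128]
eef_rot: [0.004, 0.479, 0.878, 0.007]
contact_force: [-1.2, -1.2, 0.8]
opening: 0.0105
```

```bash
python3 st.py; python3 look.py w8; python3 - <<'E'
from h import *
a=cv2.imread("pics/w8.png")
b=capture("side");cv2.imwrite("pics/t8.png",capture("top"))
t=cv2.imread("pics/t8.png")
f=lambda i:cv2.resize(i,(390,290),interpolation=cv2.INTER_CUBIC)
cv2.imwrite("pics/v8.png",np.vstack([np.hstack([f(a[100:400,100:460]),f(b[60:330,170:470])]),np.hstack([f(t[100:310,220:480]),f(b[150:240,190:310])])]))
E
```

```text
21.4 [ 0.5891 -0.0674  0.2128] jaw 32.7 q7 0.41191942683445715 F [-1.2224 -1.2282  0.8122] T [-0.2299  0.2032  0.1041] 0.01050651693200471 qx,w 0.003658865012692129 0.006708719538648391
21.4 [ 0.5891 -0.0674  0.2128] jaw deg 32.70582889526158 q [ 0.4244  0.4211 -0.518   1.6874  0.2229  1.0801  0.4119] F [-1.2224 -1.2282  0.8122] T [-0.2299  0.2032  0.1041] 0.01050651693200471
```

View pics/v8.png

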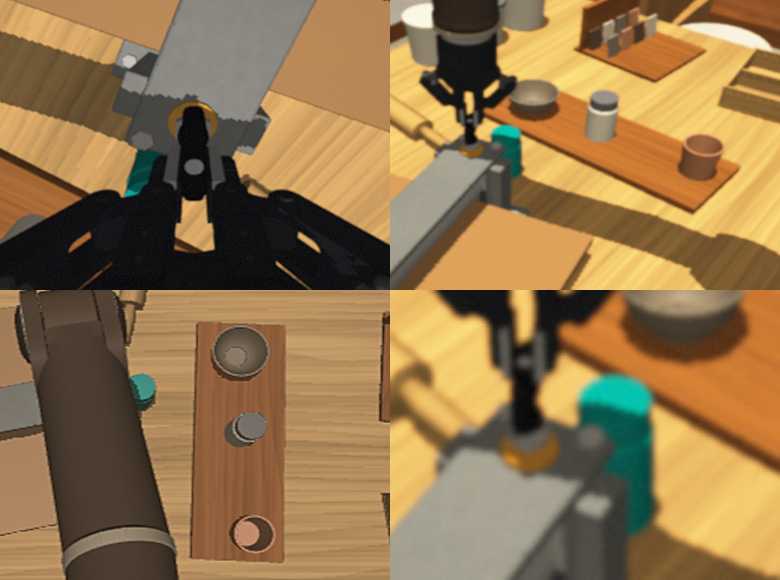

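The wing sits flat between the pads, about 89° back from the seat. The jar stands upright mid-board, and the cup and bowl are in place. Handing in.

```bash
python3 -c "from plant import *; print(close_job())"; python3 st.py
```

```text
the job is handed in; nothing more can be done
None
the job is handed in; nothing more can be done
```

I moved the jar to the ware board, seated the hold-down screw and backed it off about a quarter turn. I handed the job in at about 21.6 s with the wing still gripped; no verdict was reported.

**Jar:** I set it down and let go of it near the middle of the ware board. The last pictures show it upright there. The force reading did not clearly show it touching down. I judged that from the tool stopping at the computed height, then released, and it stayed standing.

**Screw:** It turned about 2.61 rad (149°) clockwise before the wrist torque rose to 0.6 and then 1.3 N m. I took that rise as the hard stop, at a jaw angle of about −56.5°. I then backed it off to 32.7°, about 89° from the seat. The seat angle is inferred from that torque rise, so it is good to about ±2–3°. I had no direct reading of the screw joint.

**Final grip:** The fingers read 10.5 mm open on the 12 mm wing at 40 N, and the pads lie flat along it. By calculation the grasp point is about 4 mm from the wing's grip point.

**Other items:** The cup and bowl look unmoved in the last picture. I did not look at the rib again at the end, but nothing went near it. I left the turquoise look-alike jar alone.

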